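# Refit the washed roll spindle in its socket

## Robot

A 6-joint arm with a two-finger parallel gripper is mounted at the origin on the work surface. World frame = base frame: x ahead of the robot, y to its left, z up, the work surface at z = 0. Lengths are in mm, angles in degrees, forces in N, time in s.
With the tool pointing down it reaches from about 300 to 850 mm from the base axis. Payload 4.2 kg.
Tool frame: the origin (TCP) lies at the very end of the fingers, on their centre line; the grasp point (between the pads) lies 19 mm behind it (env.grasp_offset is the distance from the TCP to the grasp point, in mm); z points along the fingers, y is the line along which they close (so a half turn about z gives the same grasp; the last joint's range is limited). The gripper opens to 91 mm and grips with 3 to 60 N. Pads are 32 mm wide; open, the fingers measure 118 mm over their backs; the gripper's body (76 mm by 178 mm) begins 60 mm behind the grasp point.
Start: joints at [-77.521, 18.312, 89.639, -0, 72.044, -1.146], TCP at [135.453, -558.838, 179.176] pointing down, gripper open.
Joint ranges: [-177.97, 177.97], [-48.28, 115.42], [12.27, 149.76], [-77.06, 257.06], [2.81, 150.46], [-146.56, 146.56]. Speed limits (degrees/s): [147.25, 147.25, 180, 180, 180, 180].

## Interface

Orientations are given as [roll, pitch, yaw] about the fixed x, y, z axes, in that order (R = Rz(yaw) Ry(pitch) Rx(roll)).
In Python, from workcell import env gives the robot as it stands. The module is installed in compiled form; this text tells all that it offers.
- The arm moves only by the tool send_rows, never from a script. Its argument "motion" is a list of rows, each an object of numbers: "tx", "ty", "tz": the shift along the tool's x, y, z in units of 500 mm (1.0 is 500 mm); "rx", "ry", "rz": the turn, a rotation vector about the tool's x, y, z in units of 30 degrees (1.0 is 30 degrees); "gripper": the closure, from -1 (fully open) to 1 (shut). In form: [{"tx": .., "ty": .., "tz": .., "rx": .., "ry": .., "rz": .., "gripper": ..}, ...]. A call has 1 to 12 rows; each row shifts and turns the commanded pose from where the row before left it, along the tool's axes as they then stand; what a row does not reach is not made up. A row lasts 1/8 s, in which the tool goes at most 62.5 mm and 10.7 degrees, less where a joint would pass 70% of its speed; a pose out of reach is approached as far as the arm can. A call with a number of a shift or a turn outside -1 to 1 is refused whole. A call with a gripper value outside its range is refused whole. The fingers move at their own pace and stop on an object; "grip_force" is the grip in N (left out, the last holds). Time passes only in rows, so rows that do not move let the fingers close. It gives the time, the measured TCP pose, the force, the opening and the grip force at its end, in the units of the state.
- env.state(): the state, without advancing time (a new reading comes with each control period).
- env.grab_frame(name): name is "scene" or "side" or "wrist"; returns a dict with "frame" (420x560x3 uint8, red, green, blue), "vertical_fov" (degrees; the focal length in pixels is half the picture's height over the tangent of half this angle, whatever the lens; pixels are square), "cx", "cy" (the principal point, pixels), "rvec" (rotation vector, rad) and "tvec" (3), from world to camera coordinates, as OpenCV has them; the wrist camera has in their place "T_tool_cam" (4x4, takes a point from camera to tool coordinates, whose origin is the TCP and whose axes are the flange's). Camera axes: x right, y down, z forward; pixel columns grow to the right and rows downward; lengths in mm; the calibration is good to about 2 mm. A picture is of the moment at which its call begins: read the wrist's pose just before it. There is no depth.
- env.job_done(): hands the job in; it is judged then, once.
The state is a dict: "time_s": time; "qpos": joint angles; "qvel": joint speeds; "effort": joint torques, N m; "ee_pos": TCP position; "ee_rot": TCP orientation; "force": force on the tool from outside, world axes, zero at the start; "torque": the same for the moment, N m; "gripper_width": finger opening in mm; "gripper_force": force on a finger pad.
Only numpy, scipy, OpenCV 4.12 (cv2) and the standard library are available. Lean on these libraries where they do the work, as an engineer would, in place of code of your own. Each camera call takes 0.05 s, during which the arm holds its last target. There are 200 camera calls.

## Task

Pick the washed steel spindle off its drying rest and start it, rounded nose first, into the deep socket of the counter roll holder; let go of it when it is about halfway in, take hold of it again further back, behind its middle, and push it gently home until the soft-close plug inside is against its stop. Ease it in: never jam it or ram it against the stop. Let go and leave it in the socket, without disturbing the glasses, crock and other things on the counter.

Things in the scene. Friction and masses are not known exactly. Their poses are not given: they have to be found in the camera images.
- spindle_mid (a point): Middle of the loose polished steel spindle: a straight round bar 16 mm in diameter and 260 mm long, a 0.16 kg tube. Its x axis runs along the bar towards the rounded nose (130 mm ahead of this point); 130 mm behind this point is the back end, a flat round head 26 mm in diameter and 10 mm thick. It starts level on the rest, its axis 50 mm above the counter.
- spindle_nose (a point): Foremost point of the spindle's rounded (8 mm radius) nose, 130 mm ahead of the middle; same axes as the middle.
- spindle: The same spindle; origin at its middle on its axis, x towards the nose.
- rest: Fixed low white drying rest that carries the spindle along its x axis; origin under its centre at counter level. Base plate 190 x 56 x 10 mm; two saddles 12 mm thick at 75 mm ahead of and behind the centre, cheeks up to 56 mm above the counter; between them the bar is free for fingers. The spindle's middle is within 10 mm of the rest's centre along x.
- holder: Fixed roll holder: steel foot 230 x 110 x 14 mm carrying a white square sleeve, 35 mm outside and 197 mm long, lying level with its top 122 mm above the counter. Origin at counter level under the mouth of the sleeve; x points into the sleeve.
- socket_mouth (a point): Centre of the socket's mouth, on the axis, 105 mm above the counter; x points into the socket along its axis. The socket is a level square bore 18.5 mm wide, widened to 30 mm over its first 12 mm. The spindle let go halfway in droops by a few mm at its back end because of the play.
- plug (a joint): Travel of the unseen damped soft-close plug deep in the socket (m): 0 is the front of its travel, 0.025 is against its rigid stop, which is home. Starts at 0 to 0.010; stays where left (no spring). Resists with about 0.5 N per mm/s of pushing speed. The stop's place varies unseen: the nose meets the plug 115 to 160 mm inside the mouth and is home at 140 to 175 mm, felt as a steep rise of force.
- glass0: Shot glass on the tray, 46 mm wide, 60 mm high; origin under its centre. Leave alone.
- glass1: Second such shot glass on the tray. Leave alone.
- glass2: Third such shot glass on the tray. Leave alone.
- crock: Lidded brown kimchi crock, 140 mm wide, 164 mm high, 2.6 kg; origin under its centre. Leave alone.
- jar: Small glass jar, 42 mm wide, 55 mm high, between the rest and the tray; origin under its centre. Leave alone.
- opener: Flat aluminium bottle opener lying on the counter, 146 mm long, 5 mm thick; origin near its middle at counter level. Leave alone.
- cup: White cup beside the tray, 72 mm wide, 75 mm high; origin under its centre. Leave alone.

How it is judged:
By the outcome, as a careful person would: the job done as asked, in the order asked, and still so for the second after the job is handed in, with the robot touching nothing.
It also fails if it takes over 72 s, if anything falls off the work surface, if the arm or the gripper's body presses on something with over 40 N, if the wrist force passes 120 N, or if a joint passes its speed limit or range.

## Working session

There is one attempt and no reset: what is moved stays moved. The work goes in short steps, Python scripts to look and compute and a tool call to move; the robot and the scene stay as the last step left them, time stands still between calls to the robot, and variables do not carry over. Pictures are saved under pics/ and viewed, at most 10 in all, crops included, and the job is handed in when it is done.

Besides the shell and the picture viewer there is one more tool, called after ">>>" as name(argument=value, ...) on one line, values as JSON. send_rows: Moves the arm, as the interface text tells. Shifts and turns lie within -1 to 1; 1 stands for 500 mm of shift or 30 degrees of turn. Its arguments: {"type":"object","properties":{"motion":{"type":"array"},"grip_force":{"type":"number"}},"required":["motion"]}

```bash
mkdir -p pics; cat > h.py <<'E'
import numpy as np, cv2
from workcell import env
from scipy.spatial.transform import Rotation as R
def grab(n,fn=None):
    s=env.state(); f=env.grab_frame(n); im=f["frame"]
    if fn: cv2.imwrite("pics/"+fn,im[:,:,::-1])
    fl=im.shape[0]/2/np.tan(np.radians(f["vertical_fov"])/2)
    if "rvec" in f:
        Rw=cv2.Rodrigues(np.array(f["rvec"],float))[0]; C=-Rw.T@np.array(f["tvec"],float).ravel(); Rc=Rw.T
    else:
        T=np.array(f["T_tool_cam"]); Rt=R.from_euler("xyz",s["ee_rot"],degrees=True).as_matrix()
        Rc=Rt@T[:3,:3]; C=np.array(s["ee_pos"])+Rt@T[:3,3]
    return dict(im=im,f=fl,cx=f["cx"],cy=f["cy"],C=C,Rc=Rc)
def ray(c,p):
    d=c["Rc"]@np.array([(p[0]-c["cx"])/c["f"],(p[1]-c["cy"])/c["f"],1]); return c["C"],d/np.linalg.norm(d)
def onz(c,p,z):
    C,d=ray(c,p); return C+d*(z-C[2])/d[2]
def proj(c,P):
    q=c["Rc"].T@(np.array(P)-c["C"]); return q[:2]/q[2]*c["f"]+[c["cx"],c["cy"]]
E
python3 - <<'E'
from h import *
s=env.state(); print(s)
ims=[]
for n in ("scene","side"):
    c=grab(n,n+"0.png"); print(n,c["C"],c["f"],c["cx"],c["cy"],c["Rc"][:,2])
c=grab("wrist","wrist0.png"); print(c["C"],c["Rc"])
E
```

```text
{'time_s': 0.0, 'qpos': array([-7.75223925e+01,  1.83509712e+01,  8.97078628e+01,  8.93620374e-05,
        7.20425349e+01, -1.14431260e+00]), 'qvel': array([-0.04856829, -0.01463743,  0.08847965, -0.1232935 , -0.01898624,
       -0.00383241]), 'effort': array([-2.80694461e-03, -4.12461448e+01, -2.31971794e+01,  7.25554302e-02,
        4.57105518e-02, -1.40552047e-04]), 'ee_pos': array([ 135.31348251, -558.26156688,  178.31717467]), 'ee_rot': array([-1.79898653e+02, -2.10934829e-03,  1.36218906e+01]), 'force': array([-0.3443425 ,  0.15653702, -0.50958264]), 'torque': array([-0.05464101, -0.00589538, -0.04393916]), 'gripper_force': 0.0, 'gripper_width': 91.16898308600605}
scene [1192.88449483 -639.23429462  681.49569561] 439.25223588666876 284.43117702175607 214.17356342333187 [-0.57662034  0.63040726 -0.51970729]
side [  87.37211648  925.33780285 1112.82689124] 533.267099955709 265.7479827874714 210.20032019907018 [ 0.30881444 -0.60841506 -0.73107097]
[ 214.77582453 -538.4943011   383.62557749] [[ 0.23538561 -0.93211321 -0.27524278]
 [-0.97189961 -0.22638457 -0.0645072 ]
 [-0.0021827   0.28269241 -0.95920813]]
```

View pics/scene0.png

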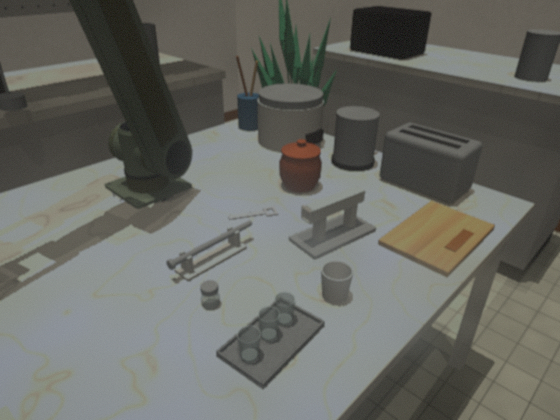

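View pics/side0.png

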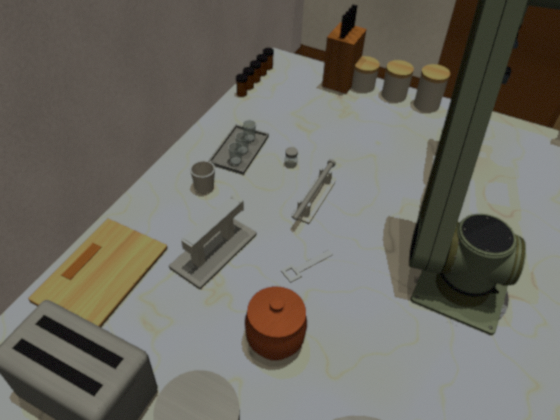

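The scene view shows the spindle's head at about (172,262) and its nose near (250,228). The sleeve runs from (305,212) to (363,200). In the side view the head is at (332,163), and the sleeve runs from (242,208) to (187,243). I'll enlarge both for accurate pixels.

```bash
python3 - <<'E'
from h import *
a=cv2.imread("pics/scene0.png"); b=cv2.imread("pics/side0.png")
A=cv2.resize(a[180:300,160:390],None,fx=3.4,fy=3.4,interpolation=cv2.INTER_CUBIC)[:300*2]
B=cv2.resize(b[150:300,160:350],None,fx=4,fy=4,interpolation=cv2.INTER_CUBIC)
f=lambda x:np.clip(x*1.6,0,255).astype(np.uint8)
cv2.imwrite("pics/A.png",f(A));cv2.imwrite("pics/B.png",f(B));print(A.shape,B.shape)
c=grab("scene");d=grab("side")
for n,p,q,z in [("head",(172,262),(332,163),50),("nose",(250,228),(305,213),50),("sl",(305,212),(242,208),122),("sr",(363,200),(187,243),122),("jar",(209,300),(291,160),10),("cup",(337,295),(203,188),5),("crock",(300,185),(276,340),20),("opener",(252,213),(308,265),3)]:
    print(n,onz(c,p,z).round(),onz(d,q,z).round())
E
```

```text
(408, 782, 3) (600, 760, 3)
head [ 453. -214.   50.] [ 454. -225.   50.]
nose [476.  12.  50.] [438.  -2.  50.]
sl [601.  83. 122.] [563. 123. 122.]
sr [669. 236. 122.] [621. 287. 122.]
jar [ 579. -210.   10.] [ 585. -219.   10.]
cup [770.   7.   5.] [759.  14.   5.]
crock [370. 332.  20.] [338. 363.  20.]
opener [367. 121.   3.] [368. 121.   3.]
```

View pics/A.png

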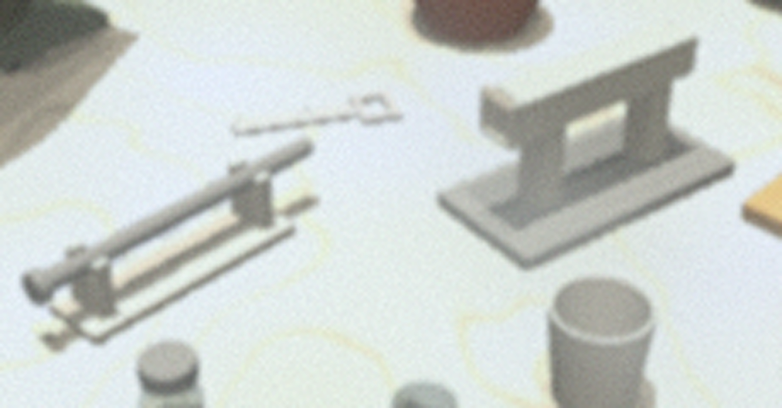

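View pics/B.png

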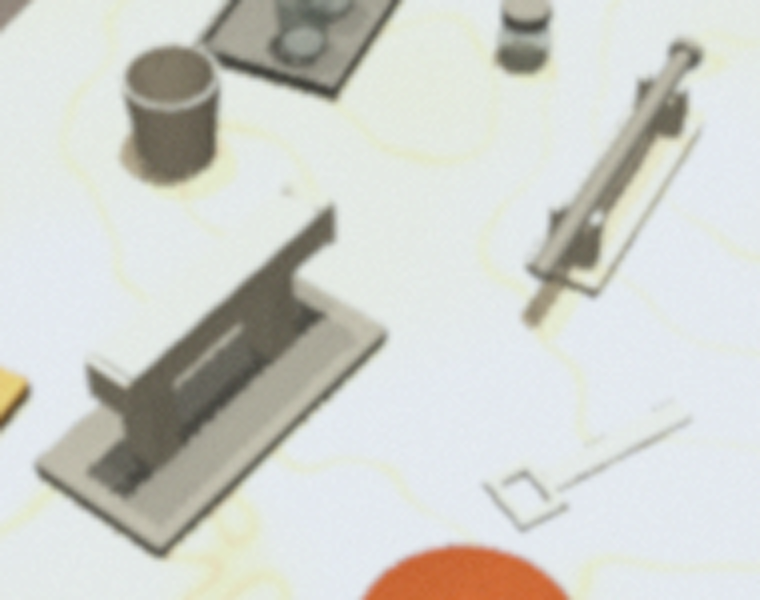

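Crop A shows the head at (40,287) and the nose at (307,147). The sleeve's near end is at about (500,110). In crop B the head is at (686,50), the nose at (540,266) and the sleeve ends at (320,215) and (110,370). Next I'll triangulate these.

```bash
cat >> h.py <<'E'
def tri(rs):
    A=np.zeros((3,3));b=np.zeros(3)
    for C,d in rs:
        M=np.eye(3)-np.outer(d,d);A+=M;b+=M@C
    P=np.linalg.solve(A,b); return P,[np.linalg.norm((np.eye(3)-np.outer(d,d))@(P-C)) for C,d in rs]
E
python3 - <<'E'
from h import *
c=grab("scene");d=grab("side")
a=lambda u,v:(160+(u+.5)/3.4-.5,180+(v+.5)/3.4-.5)
b=lambda u,v:(160+(u+.5)/4-.5,150+(v+.5)/4-.5)
for n,p,q in [("head",(40,287),(686,50)),("nose",(307,147),(540,266)),("mouth top outer corner",(520,108),(334,206)),("far top corner -x side",(700,40),(130,385)),("footcornerR",(525,262),(385,328)),("foot corner far",(735,163),(160,548))]:
    print(n,tri([ray(c,a(*p)),ray(d,b(*q))]),onz(c,a(*p),14),onz(d,b(*q),14))
E
```

```text
head (array([ 457.993186  , -222.00796429,   52.19673257]), [np.float64(2.4224041618749617), np.float64(2.422404161875017)]) [ 416.37940257 -195.84327889   14.        ] [ 469.96197167 -265.93423902   14.        ]
nose (array([458.16947672,  25.97686417,  52.35153979]), [np.float64(1.8676775310744613), np.float64(1.8676775310744094)]) [415.45691122  67.2022447   14.        ] [470.27646209  -8.11937744  14.        ]
mouth top outer corner (array([588.84434686, 103.17302656, 112.70733929]), [np.float64(15.863741210619645), np.float64(15.86374121061951)]) [500.74198956 240.72353149  14.        ] [624.874521    10.78068378  14.        ]
far top corner -x side (array([624.30568382, 288.447921  , 110.58763195]), [np.float64(15.071813453412735), np.float64(15.07181345341258)]) [541.34798315 457.46131097  14.        ] [661.55361426 218.93663209  14.        ]
footcornerR (array([583.03782651,  91.53501552, -21.29169296]), [np.float64(38.95869806037727), np.float64(38.95869806037718)]) [646.74360322  72.18792714  14.        ] [537.69636545  94.10051159  14.        ]
foot corner far (array([625.29358129, 319.72226315, -20.2084945 ]), [np.float64(41.25108733955139), np.float64(41.251087339551354)]) [683.6427183  298.26994289  14.        ] [573.58355553 319.01921929  14.        ]
```

The spindle lies along +y at x≈458, with its middle at y≈-98. The holder's heading is about 81° and its foot centre is near (611,196). I'll move to a tilted wrist view of the near end of the sleeve.

>>> send_rows(motion=[{"tx":0.094,"ty":-0.0765,"tz":-0.003},{"tx":0.094,"ty":-0.0765,"tz":-0.003},{"tx":0.094,"ty":-0.0765,"tz":-0.003},{"tx":0.094,"ty":-0.0765,"tz":-0.003},{"tx":0.094,"ty":-0.0765,"tz":-0.003},{"tx":0.094,"ty":-0.0765,"tz":-0.003},{"tx":0.094,"ty":-0.0765,"tz":-0.003},{"tx":0.094,"ty":-0.0765,"tz":-0.003},{"tx":0.094,"ty":-0.0765,"tz":-0.003},{"tx":0.094,"ty":-0.0765,"tz":-0.003},{"tx":0.094,"ty":-0.0765,"tz":-0.003},{"tx":0.094,"ty":-0.0765,"tz":-0.003}])

```text
invalid input at $.motion[0]: expected keys tx, ty, tz, rx, ry, rz, gripper
```

>>> send_rows(motion=[{"rz":-0.32},{"rz":-0.32},{"rz":-0.32},{"rz":-0.32},{"rz":-0.32},{"rz":-0.32},{"rz":-0.32},{"ry":0.3},{"ry":0.3},{"ry":0.3},{"ry":0.3},{"ry":0.3}])

```text
invalid input at $.motion[0]: expected keys tx, ty, tz, rx, ry, rz, gripper
```

```bash
python3 - <<'E'
from h import *
c=grab("wrist","w1.png"); s=env.state(); print(s["ee_pos"],s["ee_rot"],s["time_s"],c["C"],c["Rc"][:,2],c["f"])
E
```

```text
[ 135.42570436 -558.75845989  179.04117277] [-1.79987192e+02 -6.58803578e-04  1.36219106e+01] 0.4 [ 214.82293553 -538.62616632  384.17208164] [-0.27496521 -0.06564248 -0.95921072] 297.9759557275589
```

View pics/w1.png

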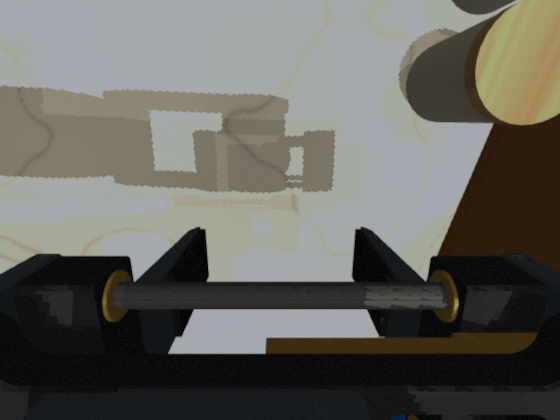

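The moves were refused because every key is required, so the arm hasn't moved. This picture shows only the fingers at row ~250 and above, over bare counter. I'll resend with all keys.

>>> send_rows(motion=[{"tx":0.094,"ty":-0.0765,"tz":-0.003,"rx":0,"ry":0,"rz":0,"gripper":-1},{"tx":0.094,"ty":-0.0765,"tz":-0.003,"rx":0,"ry":0,"rz":0,"gripper":-1},{"tx":0.094,"ty":-0.0765,"tz":-0.003,"rx":0,"ry":0,"rz":0,"gripper":-1},{"tx":0.094,"ty":-0.0765,"tz":-0.003,"rx":0,"ry":0,"rz":0,"gripper":-1},{"tx":0.094,"ty":-0.0765,"tz":-0.003,"rx":0,"ry":0,"rz":0,"gripper":-1},{"tx":0.094,"ty":-0.0765,"tz":-0.003,"rx":0,"ry":0,"rz":0,"gripper":-1},{"tx":0.094,"ty":-0.0765,"tz":-0.003,"rx":0,"ry":0,"rz":0,"gripper":-1},{"tx":0.094,"ty":-0.0765,"tz":-0.003,"rx":0,"ry":0,"rz":0,"gripper":-1},{"tx":0.094,"ty":-0.0765,"tz":-0.003,"rx":0,"ry":0,"rz":0,"gripper":-1},{"tx":0.094,"ty":-0.0765,"tz":-0.003,"rx":0,"ry":0,"rz":0,"gripper":-1},{"tx":0.094,"ty":-0.0765,"tz":-0.003,"rx":0,"ry":0,"rz":0,"gripper":-1},{"tx":0.094,"ty":-0.0765,"tz":-0.003,"rx":0,"ry":0,"rz":0,"gripper":-1}])

```text
time_s: 1.9
ee_pos: [576.5, 21.9, 197.3]
ee_rot: [180.0, -0.0, 13.6]
force: [0.9, -0.8, 0.7]
gripper_width: 91.0
gripper_force: 0.0
```

>>> send_rows(motion=[{"tx":0,"ty":0,"tz":0,"rx":0,"ry":0,"rz":-0.32,"gripper":-1},{"tx":0,"ty":0,"tz":0,"rx":0,"ry":0,"rz":-0.32,"gripper":-1},{"tx":0,"ty":0,"tz":0,"rx":0,"ry":0,"rz":-0.32,"gripper":-1},{"tx":0,"ty":0,"tz":0,"rx":0,"ry":0,"rz":-0.32,"gripper":-1},{"tx":0,"ty":0,"tz":0,"rx":0,"ry":0,"rz":-0.32,"gripper":-1},{"tx":0,"ty":0,"tz":0,"rx":0,"ry":0,"rz":-0.32,"gripper":-1},{"tx":0,"ty":0,"tz":0,"rx":0,"ry":0,"rz":-0.32,"gripper":-1},{"tx":0,"ty":0,"tz":0,"rx":0,"ry":0.3,"rz":0,"gripper":-1},{"tx":0,"ty":0,"tz":0,"rx":0,"ry":0.3,"rz":0,"gripper":-1},{"tx":0,"ty":0,"tz":0,"rx":0,"ry":0.3,"rz":0,"gripper":-1},{"tx":0,"ty":0,"tz":0,"rx":0,"ry":0.3,"rz":0,"gripper":-1},{"tx":0,"ty":0,"tz":0,"rx":0,"ry":0.3,"rz":0,"gripper":-1}])

```text
time_s: 3.4
ee_pos: [575.9, 19.4, 198.0]
ee_rot: [179.8, -45.2, 80.9]
force: [-0.6, 0.3, 0.1]
gripper_width: 90.9
gripper_force: 0.0
```

```bash
python3 - <<'E'
from h import *
c=grab("wrist","w2.png"); s=env.state(); print(s["ee_pos"],s["ee_rot"],s["time_s"],c["C"],c["Rc"][:,2],c["f"])
E
```

```text
[574.48689898  16.98040669 193.64773916] [-179.61215081  -45.36587151   80.28858631] 3.45 [562.41213062 -67.52520591 399.29333886] [ 0.07975464  0.47575878 -0.8759525 ] 297.9759557275589
```

View pics/w2.png

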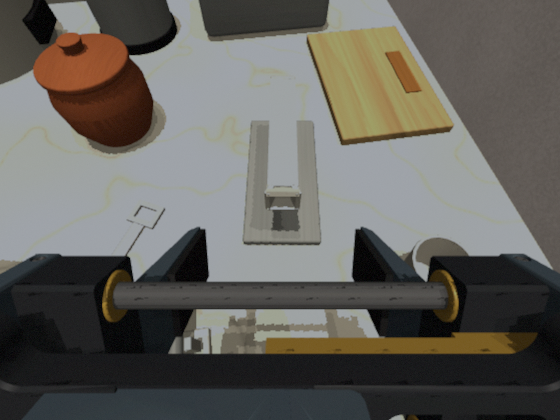

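The wrist view shows the open mouth at about (283,200), on the near end of the sleeve and facing the robot's -y side. I'll take a settled frame and measure the sleeve and foot.

```bash
python3 - <<'E'
from h import *
import time
for i in range(3):
    c=grab("wrist","w3.png"); s=env.state(); print(s["ee_pos"],s["ee_rot"],s["time_s"],c["C"])
np.savez("w3.npz",C=c["C"],Rc=c["Rc"],f=c["f"],cx=c["cx"],cy=c["cy"])
B=cv2.resize(c["im"][110:255,220:345,::-1],None,fx=4,fy=4,interpolation=cv2.INTER_CUBIC)
cv2.imwrite("pics/w3c.png",B)
E
```

```text
[574.38427018  17.53405126 193.91836595] [-179.46932355  -45.06158865   80.18244405] 3.5 [562.08162959 -70.618517   394.78735599]
[575.0235487   18.59287332 195.47463664] [-179.68147096  -44.97050106   80.42422181] 3.55 [562.50245934 -69.0678754  395.52961827]
[575.56422873  19.51579465 196.78585134] [-179.91658941  -44.93138043   80.69384058] 3.6 [562.81487072 -67.62484355 397.23087411]
```

View pics/w3c.png

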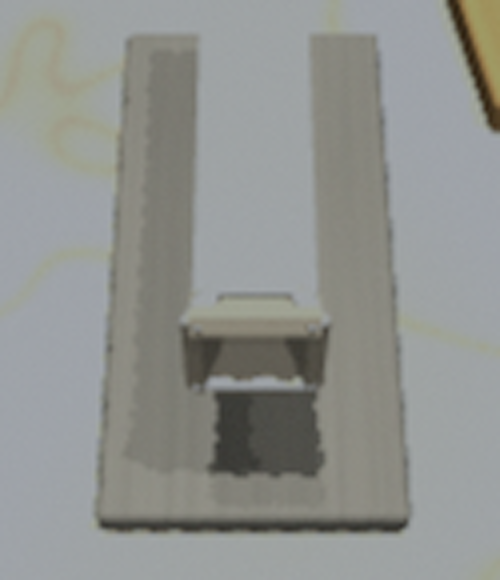

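The crop shows the mouth opening centred at about (256,361), the sleeve top's centre line running from (255,35) to (255,297), and the foot top centred from (254,35) to (253.5,516).

```bash
python3 - <<'E'
from h import *
z=np.load("w3.npz"); c={k:z[k] for k in z.files}
p=lambda u,v:(220+(u+.5)/4-.5,110+(v+.5)/4-.5)
print("mouth",onz(c,p(256,361),105))
a,b=onz(c,p(255,35),122),onz(c,p(255,297),122);print("top",a,b,np.degrees(np.arctan2(*(a-b)[[1,0]])))
a,b=onz(c,p(254,37),14),onz(c,p(253.5,516),14);print("foot",a,b,np.linalg.norm(a-b),np.degrees(np.arctan2(*(a-b)[[1,0]])))
for i in range(3):
    s=env.state(); c=grab("wrist","w4.png"); print(s["ee_pos"],s["ee_rot"],s["force"])
# foot/sleeve check in new frame
print(proj(c,[590,100,105]))
E
```

```text
mouth [593.20575266  97.9374756  105.        ]
top [611.01947244 204.66620235 122.        ] [594.58396537 108.33094997 122.        ] 80.3181340570275
foot [629.30516556 310.41637064  14.        ] [591.38348101  88.63387861  14.        ] 225.00117317768334 80.29706098759087
[575.56422873  19.51579465 196.78585134] [-179.91658941  -44.93138043   80.69384058] [-0.12265471  0.80422738  0.78555856]
[575.81150385  20.20203932 197.59410474] [179.93056628 -44.91425424  80.88735546] [ 0.43240565 -0.75164627  0.11406655]
[575.90175074  20.69038457 198.06052515] [179.84160292 -44.90955258  81.00503554] [ 0.17660032 -0.29289609  0.02665985]
[279.89108174 201.43628506]
```

>>> send_rows(motion=[{"tx":0,"ty":0,"tz":0,"rx":0,"ry":-0.3,"rz":0,"gripper":-1},{"tx":0,"ty":0,"tz":0,"rx":0,"ry":-0.3,"rz":0,"gripper":-1},{"tx":0,"ty":0,"tz":0,"rx":0,"ry":-0.3,"rz":0,"gripper":-1},{"tx":0,"ty":0,"tz":0,"rx":0,"ry":-0.3,"rz":0,"gripper":-1},{"tx":0,"ty":0,"tz":0,"rx":0,"ry":-0.3,"rz":0,"gripper":-1},{"tx":0,"ty":0,"tz":0,"rx":0,"ry":0,"rz":-0.31,"gripper":-1},{"tx":-0.06,"ty":-0.047,"tz":0.019,"rx":0,"ry":0,"rz":0,"gripper":-1},{"tx":-0.06,"ty":-0.047,"tz":0.019,"rx":0,"ry":0,"rz":0,"gripper":-1},{"tx":-0.06,"ty":-0.047,"tz":0.019,"rx":0,"ry":0,"rz":0,"gripper":-1},{"tx":-0.06,"ty":-0.047,"tz":0.019,"rx":0,"ry":0,"rz":0,"gripper":-1},{"tx":-0.06,"ty":-0.047,"tz":0.019,"rx":0,"ry":0,"rz":0,"gripper":-1},{"tx":0,"ty":0,"tz":0,"rx":0,"ry":0,"rz":0,"gripper":-1}])

```text
time_s: 5.25
ee_pos: [457.1, -130.4, 150.3]
ee_rot: [180.0, 0.0, 90.1]
force: [-0.3, 1.4, -0.3]
gripper_width: 90.8
gripper_force: 0.0
```

```bash
python3 - <<'E'
from h import *
for i in range(4): grab("wrist")
s=env.state();c=grab("wrist","w5.png"); print(s["ee_pos"],s["ee_rot"],s["force"])
np.savez("w5.npz",**{k:c[k] for k in c if k!="im"})
print("expected nose",proj(c,[458,28,50]),"front saddle",proj(c,[458,-25,50]),"grip",proj(c,[458,-130,50]))
E
```

```text
[ 459.5406677  -129.28975859  150.5626935 ] [1.79865624e+02 2.89292982e-02 9.02140349e+01] [ 1.64110128 -0.17756784 -0.45327448]
expected nose [277.02557987  32.60522424] front saddle [276.98298821  94.53313823] grip [276.91051938 199.90219147]
```

View pics/w5.png

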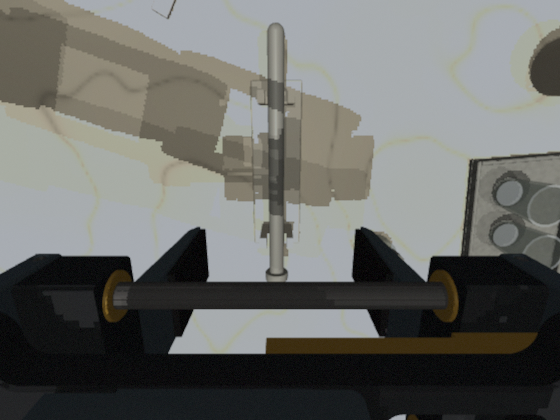

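The nose is at (276,23) and the head's front edge at about (277,272). The saddles are at rows ~100 and ~232, and the bar is vertical in the image between the fingers.

```bash
python3 - <<'E'
from h import *
z=np.load("w5.npz"); c={k:z[k] for k in z.files}
im=cv2.imread("pics/w5.png")[:,:,::-1].astype(int)
print(onz(c,(276,23),50),onz(c,(277,272),52),"saddles",onz(c,(276,100),50),onz(c,(277,232),50))
g=cv2.GaussianBlur(im.sum(2).astype(np.float32),(0,0),1)
for r in (35,50,65,75,120,215,250): 
    d=np.abs(np.gradient(g[r,255:300])); l=255+np.argmax(d[:21]); q=276+np.argmax(d[21:]); print(r,l,q,onz(c,((l+q)/2,r),50)[:2])
for i in range(2): s=env.state();grab("side");print(s["ee_pos"],s["ee_rot"][2])
E
```

```text
[457.06602174  35.72439805  50.        ] [ 458.171976  -214.2294327   52.       ] saddles [457.05290323 -29.96428231  50.        ] [ 458.12234452 -166.44543422   50.        ]
35 266 285 [456.60707731  26.04791302]
50 266 287 [457.52450471  13.67877492]
65 267 286 [457.52799255   0.98389207]
75 267 285 [457.0573563   -7.66632308]
120 267 282 [455.57201209 -48.53905381]
215 269 285 [ 458.10766515 -146.85202863]
250 269 288 [ 459.81413113 -187.93768418]
[ 459.42961974 -129.30048543  150.34539067] 90.22310408153561
[ 459.24361575 -129.32687793  150.13981792] 90.22061368889867
```

>>> send_rows(motion=[{"tx":0,"ty":-0.003,"tz":0.06,"rx":0,"ry":0,"rz":0,"gripper":-1},{"tx":0,"ty":0,"tz":0.06,"rx":0,"ry":0,"rz":0,"gripper":-1},{"tx":0,"ty":0,"tz":0.06,"rx":0,"ry":0,"rz":0,"gripper":-1},{"tx":0,"ty":0,"tz":0.04,"rx":0,"ry":0,"rz":0,"gripper":-1},{"tx":0,"ty":0,"tz":0.018,"rx":0,"ry":0,"rz":0,"gripper":-1},{"tx":0,"ty":0,"tz":0,"rx":0,"ry":0,"rz":0,"gripper":-1},{"tx":0,"ty":0,"tz":0,"rx":0,"ry":0,"rz":0,"gripper":0.4},{"tx":0,"ty":0,"tz":0,"rx":0,"ry":0,"rz":0,"gripper":0.4},{"tx":0,"ty":0,"tz":0,"rx":0,"ry":0,"rz":0,"gripper":0.4},{"tx":0,"ty":0,"tz":0,"rx":0,"ry":0,"rz":0,"gripper":0.4}], grip_force=30)

```text
time_s: 6.85
ee_pos: [456.9, -130.2, 30.9]
ee_rot: [180.0, 0.0, 90.1]
force: [-0.4, 0.1, 0.6]
gripper_width: 54.0
gripper_force: 0.0
```

>>> send_rows(motion=[{"tx":0,"ty":0,"tz":0,"rx":0,"ry":0,"rz":0,"gripper":1},{"tx":0,"ty":0,"tz":0,"rx":0,"ry":0,"rz":0,"gripper":1},{"tx":0,"ty":0,"tz":0,"rx":0,"ry":0,"rz":0,"gripper":1},{"tx":0,"ty":0,"tz":0,"rx":0,"ry":0,"rz":0,"gripper":1}], grip_force=30)

```text
time_s: 7.35
ee_pos: [456.8, -130.1, 30.6]
ee_rot: [-180.0, 0.0, 90.1]
force: [-0.3, 0.6, -0.1]
gripper_width: 14.4
gripper_force: 0.0
```

>>> send_rows(motion=[{"tx":0,"ty":0,"tz":0,"rx":0,"ry":0,"rz":0,"gripper":1},{"tx":0,"ty":0,"tz":0,"rx":0,"ry":0,"rz":0,"gripper":1}], grip_force=30)

```text
time_s: 7.6
ee_pos: [456.8, -130.2, 30.6]
ee_rot: [-180.0, 0.0, 90.1]
force: [0.1, -0.2, -0.4]
gripper_width: 0.4
gripper_force: 0.0
```

```bash
python3 - <<'E'
from h import *
s=env.state();c=grab("wrist","w6.png"); print(s["ee_pos"],s["ee_rot"],s["force"],s["gripper_width"],s["gripper_force"])
E
```

```text
[ 456.77716352 -130.17249256   30.63754139] [-1.79999492e+02  4.37716215e-03  9.01232450e+01] [ 0.1427935  -0.19334163 -0.40349559] 0.4351123971715986 0.0
```

View pics/w6.png

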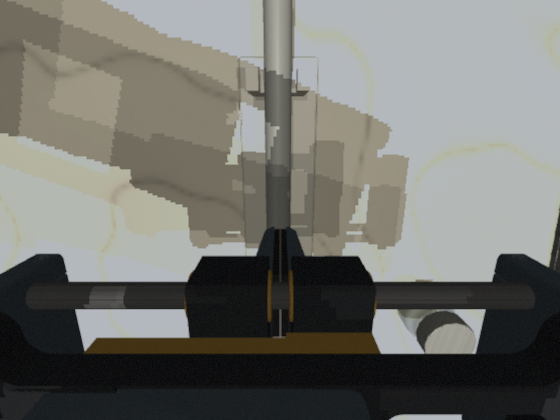

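The fingers have closed fully (0.4 mm) at about (283,240), and the bar is still in its saddles beneath or ahead of them. I need to see which height is off.

```bash
python3 - <<'E'
from h import *
s=env.state();c=grab("wrist");p=np.array(s["ee_pos"]); print("TCP",proj(c,p),"+19",proj(c,p+[0,0,19]),"+40",proj(c,p+[0,0,40]),c["C"]-p,s["qpos"])
for z in(42,50,58): print(z,proj(c,[457-8,-50,z]),proj(c,[457+8,-50,z]))
a=grab("side");b=grab("scene")
print(proj(a,p),proj(b,p))
A=cv2.resize(a["im"][120:260,255:395,::-1],None,fx=3.5,fy=3.5,interpolation=cv2.INTER_CUBIC)
B=cv2.resize(b["im"][180:320,130:270,::-1],None,fx=3.5,fy=3.5,interpolation=cv2.INTER_CUBIC)
o=np.clip(np.hstack([A,B])[:, :]*1.5,0,255).astype(np.uint8);o=cv2.resize(o,(800,400));cv2.imwrite("pics/c7.png",o)
E
```

```text
TCP [278.01914314 234.41909257] +19 [277.85087827 244.82906146] +40 [277.62557643 258.76771176] [  1.21709096  81.50271094 205.18132979] [-1.72890935e+01  1.82517528e+01  1.14431088e+02 -6.13608936e-03
  4.73163213e+01 -1.74091726e+01]
42 [265.50459162 121.4803452 ] [291.09406287 121.53210125]
50 [264.88697205 121.57536999] [291.57579999 121.629344  ]
58 [264.21390135 121.67892629] [292.10078582 121.73531686]
[317.47442466 186.70845084] [202.66182758 254.03725032]
```

View pics/c7.png

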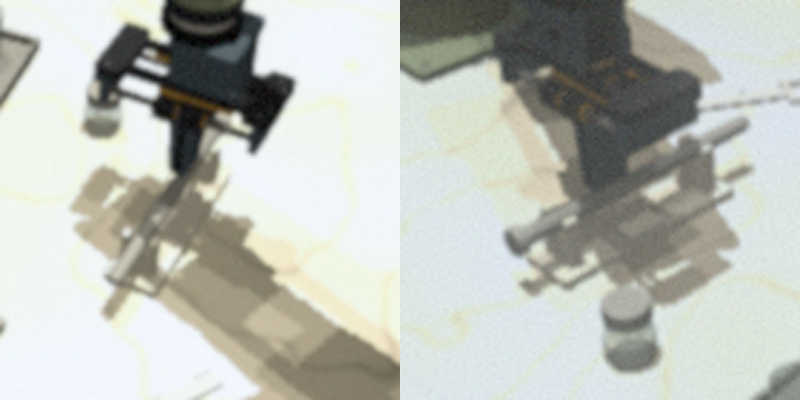

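In both outside views the closed fingertips end on top of the bar: (183,172) on the left and (605,187) on the right. That is well above where the reported TCP should be. I'll work out the real tip height.

```bash
python3 - <<'E'
from h import *
print("off",env.grasp_offset)
a=grab("side");b=grab("scene");s=env.state();p=np.array(s["ee_pos"])
print(tri([ray(a,(319,180.2)),ray(b,(201.8,245.5))]))
for z in (31,45,58,65): print(z,proj(a,[457,-130,z]),proj(b,[457,-130,z]))
# open view w5: inner tips
z=np.load("w5.npz"); c={k:z[k] for k in z.files}
im=cv2.imread("pics/w5.png").sum(2)
for r in (226,230,234,240,250,260): 
    row=im[r]; L=[x for x in range(170,270) if row[x]<200]; Q=[x for x in range(300,400) if row[x]<200]
    print(r,L[:1],L[-1:],Q[:1],Q[-1:])
# bar width now
w=cv2.imread("pics/w6.png").sum(2).astype(np.float32); w=cv2.GaussianBlur(w,(0,0),.8)
for r in (15,30,45): print(r,w[r,258:300:2].astype(int))
E
```

```text
off 18.8
(array([ 455.64015489, -130.54176416,   56.44225664]), [np.float64(0.977610005759395), np.float64(0.9776100057593505)])
31 [317.39020776 186.62590726] [202.76019201 253.93084978]
45 [317.81771963 183.15554944] [202.31228689 249.31868257]
58 [318.21982519 179.89142914] [201.89091754 244.9797595 ]
65 [318.43842324 178.11694405] [201.66181351 242.62063017]
226 [263] [268] [] []
230 [190] [268] [356] [370]
234 [185] [264] [355] [375]
240 [179] [205] [355] [382]
250 [170] [206] [354] [394]
260 [170] [206] [354] [399]
15 [537 537 469 330 363 402 428 455 478 493 488 463 444 425 403 368 305 311
 405 529 545]
30 [538 537 506 339 358 397 426 454 479 499 493 465 446 424 402 365 305 337
 481 546 543]
45 [537 537 509 348 353 394 425 453 480 502 500 468 445 425 402 364 302 340
 487 551 552]
```

The camera geometry and both outside views agree that the finger ends sit about 30 mm above the reported TCP. I'll open, go 28 mm lower while straddling the rest, and close gently.

>>> send_rows(motion=[{"tx":0,"ty":0,"tz":0,"rx":0,"ry":0,"rz":0,"gripper":-1},{"tx":0,"ty":0,"tz":0,"rx":0,"ry":0,"rz":0,"gripper":-1},{"tx":0,"ty":0,"tz":0,"rx":0,"ry":0,"rz":0,"gripper":-1},{"tx":0,"ty":0,"tz":0,"rx":0,"ry":0,"rz":0,"gripper":-1},{"tx":0,"ty":0,"tz":0,"rx":0,"ry":0,"rz":0,"gripper":-1},{"tx":0,"ty":0,"tz":0,"rx":0,"ry":0,"rz":0,"gripper":-1},{"tx":0,"ty":0.001,"tz":0.014,"rx":0,"ry":0,"rz":0,"gripper":-1},{"tx":0,"ty":0,"tz":0.014,"rx":0,"ry":0,"rz":0,"gripper":-1},{"tx":0,"ty":0,"tz":0.014,"rx":0,"ry":0,"rz":0,"gripper":-1},{"tx":0,"ty":0,"tz":0.014,"rx":0,"ry":0,"rz":0,"gripper":-1},{"tx":0,"ty":0,"tz":0,"rx":0,"ry":0,"rz":0,"gripper":-1}], grip_force=12)

```text
time_s: 9.28
ee_pos: [456.7, -130.0, 1.9]
ee_rot: [-179.9, -0.0, 90.1]
force: [0.2, -0.6, -0.7]
gripper_width: 91.1
gripper_force: 0.0
```

>>> send_rows(motion=[{"tx":0,"ty":0,"tz":0,"rx":0,"ry":0,"rz":0,"gripper":1},{"tx":0,"ty":0,"tz":0,"rx":0,"ry":0,"rz":0,"gripper":1},{"tx":0,"ty":0,"tz":0,"rx":0,"ry":0,"rz":0,"gripper":1},{"tx":0,"ty":0,"tz":0,"rx":0,"ry":0,"rz":0,"gripper":1},{"tx":0,"ty":0,"tz":0,"rx":0,"ry":0,"rz":0,"gripper":1},{"tx":0,"ty":0,"tz":0,"rx":0,"ry":0,"rz":0,"gripper":1},{"tx":0,"ty":0,"tz":0,"rx":0,"ry":0,"rz":0,"gripper":1}], grip_force=12)

```text
time_s: 10.15
ee_pos: [457.3, -130.2, 2.6]
ee_rot: [-180.0, 0.0, 90.1]
force: [-0.0, -0.7, 0.2]
gripper_width: 23.9
gripper_force: 0.0
```

>>> send_rows(motion=[{"tx":0,"ty":0,"tz":0,"rx":0,"ry":0,"rz":0,"gripper":1},{"tx":0,"ty":0,"tz":0,"rx":0,"ry":0,"rz":0,"gripper":1},{"tx":0,"ty":0,"tz":0,"rx":0,"ry":0,"rz":0,"gripper":1}], grip_force=30)

```text
time_s: 10.52
ee_pos: [457.1, -130.1, 2.6]
ee_rot: [-180.0, 0.0, 90.1]
force: [-0.4, -0.3, 0.4]
gripper_width: 15.6
gripper_force: 30.0
```

Gripped: width 15.6 mm at 30 N. Next I'll lift and go to a pose in front of the mouth.

>>> send_rows(motion=[{"tx":0,"ty":0,"tz":-0.015,"rx":0,"ry":0,"rz":0,"gripper":1},{"tx":0,"ty":0,"tz":-0.035,"rx":0,"ry":0,"rz":0,"gripper":1},{"tx":0,"ty":0,"tz":-0.06,"rx":0,"ry":0,"rz":0,"gripper":1},{"tx":0,"ty":0,"tz":-0.06,"rx":0,"ry":0,"rz":0,"gripper":1},{"tx":0,"ty":0,"tz":-0.04,"rx":0,"ry":0,"rz":0,"gripper":1},{"tx":0.02,"ty":0.052,"tz":0,"rx":0,"ry":0,"rz":0,"gripper":1},{"tx":0.02,"ty":0.052,"tz":0,"rx":0,"ry":0,"rz":0,"gripper":1},{"tx":0.02,"ty":0.052,"tz":0,"rx":0,"ry":0,"rz":0,"gripper":1},{"tx":0.02,"ty":0.052,"tz":0,"rx":0,"ry":0,"rz":0,"gripper":1},{"tx":0,"ty":0,"tz":0,"rx":0,"ry":0,"rz":0.16,"gripper":1},{"tx":0,"ty":0,"tz":0,"rx":0,"ry":0,"rz":0.163,"gripper":1},{"tx":0,"ty":0,"tz":0,"rx":0,"ry":0,"rz":0,"gripper":1}], grip_force=40)

```text
time_s: 12.02
ee_pos: [561.1, -89.8, 107.7]
ee_rot: [-180.0, 0.0, 80.5]
force: [0.4, 0.5, -1.2]
gripper_width: 15.1
gripper_force: 40.0
```

>>> send_rows(motion=[{"tx":0,"ty":0,"tz":0.03,"rx":0,"ry":0,"rz":0,"gripper":1},{"tx":0,"ty":0,"tz":0.03,"rx":0,"ry":0,"rz":0,"gripper":1},{"tx":0,"ty":0,"tz":0.025,"rx":0,"ry":0,"rz":0,"gripper":1},{"tx":0,"ty":0,"tz":0.015,"rx":0,"ry":0,"rz":0,"gripper":1},{"tx":0,"ty":0,"tz":0,"rx":0,"ry":0,"rz":0,"gripper":1},{"tx":0,"ty":0,"tz":0,"rx":0,"ry":0,"rz":0,"gripper":1},{"tx":0,"ty":0,"tz":0,"rx":0,"ry":0,"rz":0,"gripper":1}], grip_force=40)

```text
time_s: 12.9
ee_pos: [561.6, -90.0, 58.2]
ee_rot: [179.9, 0.0, 80.4]
force: [0.6, 0.6, -1.9]
gripper_width: 15.3
gripper_force: 40.0
```

```bash
python3 - <<'E'
from h import *
s=env.state();c=grab("wrist","w8.png");p=np.array(s["ee_pos"]); print(p,s["ee_rot"],s["force"],s["torque"],s["gripper_width"],s["time_s"])
np.savez("w8.npz",**{k:c[k] for k in c if k!="im"})
a=grab("side","s8.png");b=grab("scene","c8.png")
u=np.array([np.cos(np.radians(s["ee_rot"][2])),np.sin(np.radians(s["ee_rot"][2])),0])
n=p+166*u+[0,0,47.4]; print("nose",n)
for k in (c,a,b): print("nose",proj(k,n),"mouth",proj(k,[593.2,98,105]))
W=cv2.resize(c["im"][0:260,200:350,::-1],None,fx=2.3,fy=2.3,interpolation=cv2.INTER_CUBIC)
q=proj(b,n).astype(int);B=cv2.resize(b["im"][q[1]-40:q[1]+40,q[0]-50:q[0]+30,::-1],(299,299),interpolation=cv2.INTER_CUBIC)
q2=proj(a,n).astype(int);A=cv2.resize(a["im"][q2[1]-40:q2[1]+40,q2[0]-40:q2[0]+40,::-1],(299,299),interpolation=cv2.INTER_CUBIC)
print(W.shape,q,q2)
cv2.imwrite("pics/m8.png",np.hstack([W,np.vstack([B,A])]))
E
```

```text
[561.63963172 -90.03694253  58.18294557] [1.79930947e+02 5.51088304e-03 8.04344770e+01] [ 0.63411957  0.57844661 -1.90812164] [-0.06452477 -0.07303338 -0.06741401] 15.253807723690109 12.9
nose [589.22474921  73.65502824 105.58294557]
nose [277.2925232  -85.96138149] mouth [ 276.82994799 -160.05476743]
nose [242.61246254 196.73870275] mouth [236.69044826 202.18023888]
nose [298.67317749 217.24334616] mouth [306.22480284 214.42559496]
(598, 345, 3) [298 217] [242 196]
```

View pics/m8.png

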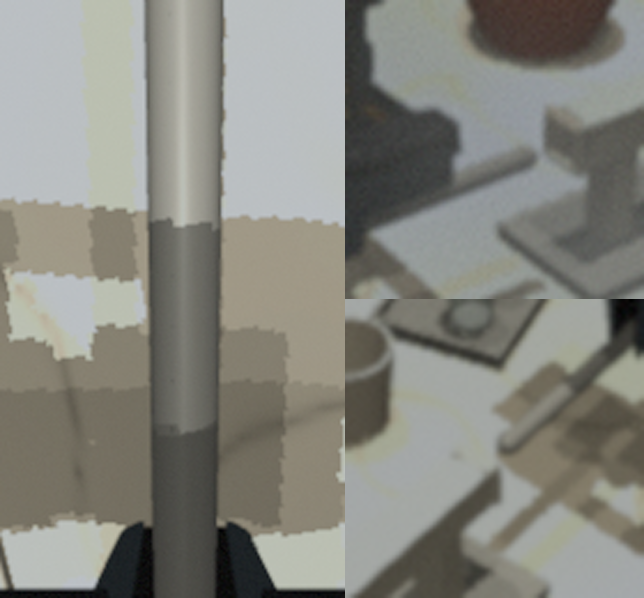

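The nose appears at (298,218) and the mouth face at (306,214) in the scene view, as predicted. In the wrist view the bar lies straight along the tool axis, about 1.4 mm to +tool y, so I'll correct for that. That was my 11th picture, one over the limit of 10, so from here I'll use only numbers. Advancing slowly with force checks.

>>> send_rows(motion=[{"tx":0.01,"ty":-0.003,"tz":0.001,"rx":0,"ry":0,"rz":0,"gripper":1},{"tx":0.01,"ty":0,"tz":0,"rx":0,"ry":0,"rz":0,"gripper":1},{"tx":0.01,"ty":0,"tz":0,"rx":0,"ry":0,"rz":0,"gripper":1},{"tx":0.01,"ty":0,"tz":0,"rx":0,"ry":0,"rz":0,"gripper":1},{"tx":0.01,"ty":0,"tz":0,"rx":0,"ry":0,"rz":0,"gripper":1},{"tx":0.006,"ty":0,"tz":0,"rx":0,"ry":0,"rz":0,"gripper":1},{"tx":0.006,"ty":0,"tz":0,"rx":0,"ry":0,"rz":0,"gripper":1}], grip_force=30)

```text
time_s: 13.92
ee_pos: [564.9, -58.9, 57.1]
ee_rot: [-180.0, 0.0, 80.4]
force: [0.3, -0.7, -1.2]
gripper_width: 15.4
gripper_force: 30.0
```

>>> send_rows(motion=[{"tx":0.005,"ty":0,"tz":0,"rx":0,"ry":0,"rz":0,"gripper":1},{"tx":0.005,"ty":0,"tz":0,"rx":0,"ry":0,"rz":0,"gripper":1},{"tx":0,"ty":0,"tz":0,"rx":0,"ry":0,"rz":0,"gripper":1}], grip_force=30)

```text
time_s: 14.3
ee_pos: [565.8, -54.1, 57.2]
ee_rot: [180.0, 0.0, 80.4]
force: [0.6, 0.9, -2.1]
gripper_width: 15.2
gripper_force: 30.0
```

>>> send_rows(motion=[{"tx":0.005,"ty":0,"tz":0,"rx":0,"ry":0,"rz":0,"gripper":1},{"tx":0.005,"ty":0,"tz":0,"rx":0,"ry":0,"rz":0,"gripper":1},{"tx":0,"ty":0,"tz":0,"rx":0,"ry":0,"rz":0,"gripper":1}], grip_force=30)

```text
time_s: 14.68
ee_pos: [566.6, -49.1, 57.1]
ee_rot: [180.0, 0.0, 80.4]
force: [-0.1, -0.6, -0.7]
gripper_width: 15.3
gripper_force: 30.0
```

>>> send_rows(motion=[{"tx":0.008,"ty":0,"tz":0,"rx":0,"ry":0,"rz":0,"gripper":1},{"tx":0.008,"ty":0,"tz":0,"rx":0,"ry":0,"rz":0,"gripper":1},{"tx":0.008,"ty":0,"tz":0,"rx":0,"ry":0,"rz":0,"gripper":1}], grip_force=30)

```text
time_s: 15.05
ee_pos: [568.6, -37.1, 57.1]
ee_rot: [180.0, 0.0, 80.4]
force: [0.7, -0.3, -2.8]
gripper_width: 15.4
gripper_force: 30.0
```

>>> send_rows(motion=[{"tx":0.008,"ty":0,"tz":0,"rx":0,"ry":0,"rz":0,"gripper":1},{"tx":0.008,"ty":0,"tz":0,"rx":0,"ry":0,"rz":0,"gripper":1},{"tx":0.008,"ty":0,"tz":0,"rx":0,"ry":0,"rz":0,"gripper":1}], grip_force=30)

```text
time_s: 15.42
ee_pos: [570.6, -25.3, 57.1]
ee_rot: [180.0, 0.0, 80.4]
force: [0.6, 0.0, -1.3]
gripper_width: 15.4
gripper_force: 30.0
```

>>> send_rows(motion=[{"tx":0.008,"ty":0,"tz":0,"rx":0,"ry":0,"rz":0,"gripper":1},{"tx":0.008,"ty":0,"tz":0,"rx":0,"ry":0,"rz":0,"gripper":1},{"tx":0.008,"ty":0,"tz":0,"rx":0,"ry":0,"rz":0,"gripper":1},{"tx":0,"ty":0,"tz":0,"rx":0,"ry":0,"rz":0,"gripper":1}], grip_force=30)

```text
time_s: 15.92
ee_pos: [572.6, -13.5, 57.1]
ee_rot: [180.0, 0.0, 80.5]
force: [-0.2, 0.2, -1.4]
gripper_width: 15.1
gripper_force: 30.0
```

>>> send_rows(motion=[{"tx":0.008,"ty":0,"tz":0,"rx":0,"ry":0,"rz":0,"gripper":1},{"tx":0.008,"ty":0,"tz":0,"rx":0,"ry":0,"rz":0,"gripper":1},{"tx":0.008,"ty":0,"tz":0,"rx":0,"ry":0,"rz":0,"gripper":1},{"tx":0.008,"ty":0,"tz":0,"rx":0,"ry":0,"rz":0,"gripper":1}], grip_force=30)

```text
time_s: 16.42
ee_pos: [575.2, 2.3, 57.1]
ee_rot: [180.0, 0.0, 80.4]
force: [-0.5, -0.7, -1.5]
gripper_width: 15.2
gripper_force: 30.0
```

>>> send_rows(motion=[{"tx":0.008,"ty":0,"tz":0,"rx":0,"ry":0,"rz":0,"gripper":1},{"tx":0.008,"ty":0,"tz":0,"rx":0,"ry":0,"rz":0,"gripper":1},{"tx":0.008,"ty":0,"tz":0,"rx":0,"ry":0,"rz":0,"gripper":1},{"tx":0.008,"ty":0,"tz":0,"rx":0,"ry":0,"rz":0,"gripper":1}], grip_force=30)

```text
time_s: 16.92
ee_pos: [577.9, 18.1, 57.1]
ee_rot: [180.0, 0.0, 80.4]
force: [0.2, -0.5, -1.3]
gripper_width: 15.5
gripper_force: 30.0
```

>>> send_rows(motion=[{"tx":0.008,"ty":0,"tz":0,"rx":0,"ry":0,"rz":0,"gripper":1},{"tx":0.008,"ty":0,"tz":0,"rx":0,"ry":0,"rz":0,"gripper":1},{"tx":0.008,"ty":0,"tz":0,"rx":0,"ry":0,"rz":0,"gripper":1},{"tx":0.008,"ty":0,"tz":0,"rx":0,"ry":0,"rz":0,"gripper":1},{"tx":0.008,"ty":0,"tz":0,"rx":0,"ry":0,"rz":0,"gripper":1},{"tx":0.008,"ty":0,"tz":0,"rx":0,"ry":0,"rz":0,"gripper":1},{"tx":0,"ty":0,"tz":0,"rx":0,"ry":0,"rz":0,"gripper":1},{"tx":0,"ty":0,"tz":0,"rx":0,"ry":0,"rz":0,"gripper":1}], grip_force=30)

```text
time_s: 17.92
ee_pos: [581.8, 41.4, 57.1]
ee_rot: [-180.0, 0.0, 80.4]
force: [0.3, 0.3, -2.1]
gripper_width: 15.2
gripper_force: 30.0
```

```bash
python3 - <<'E'
from h import *
for i in range(3):
    s=env.state();grab("wrist","w9.png");print(s["ee_pos"],s["force"],s["torque"],s["gripper_width"])
E
```

```text
[581.79852689  41.40294435  57.12699963] [ 0.25747171  0.30540181 -2.0682022 ] [-0.07566236 -0.08646834 -0.0054153 ] 15.163236583510647
[581.74757025  41.35922023  57.09061964] [ 0.17804049  0.10560663 -1.62595152] [-0.06065772 -0.10507149  0.06601385] 15.542878997652446
[581.81126205  41.32105334  57.14297724] [-0.35408993 -0.12727743 -1.50950931] [-0.06023197 -0.10429603 -0.00348713] 15.519386510125447
```

```bash
python3 - <<'E'
from h import *
im=cv2.imread("pics/w9.png").sum(2).astype(int)
s=env.state();c=grab("wrist");print(proj(c,[592,98,105]),proj(c,[594,108,122]))
for r in (20,60,90,110,120,130,140,150,165,180,200,220): print(r,im[r,220:341:5])
E
```

```text
[278.94181322 166.8028105 ] [279.4648156  150.53271391]
20 [471 472 475 474 562 561 561 561 563 561 563 561 562 562 561 562 565 562
 561 562 559 501 499 493 506]
60 [522 481 477 487 519 562 563 564 562 564 563 564 563 563 562 562 562 559
 559 562 556 510 516 504 505]
90 [533 504 477 494 486 563 562 563 563 563 561 563 562 562 563 562 560 562
 563 562 529 443 340 508 432]
110 [535 483 398 278 274 562 563 560 562 516 461 457 456 460 459 457 462 463
 458 455 329 344 342 336 334]
120 [335 269 273 280 282 455 458 459 460 460 457 457 457 458 459 458 458 460
 458 459 329 345 338 339 336]
130 [336 269 276 272 274 457 455 457 459 458 455 458 457 461 461 460 457 456
 459 457 336 344 335 339 342]
140 [305 325 340 454 492 454 457 457 459 458 458 458 462 460 459 457 458 454
 455 459 335 342 337 342 334]
150 [498 489 500 540 279 436 454 457 398 419 417 419 421 390 421 420 359 456
 458 448 269 270 266 346 337]
165 [363 366 363 358 422 423 423 424 423 424 421 424 425 424 422 427 425 424
 423 423 399 360 389 386 388]
180 [325 365 363 365 360 359 329 314 312 264 265 301 347 305 276 275 307 313
 308 312 309 361 385 389 387]
200 [314 314 313 314 311 308 310 314 314 270 197 213 226 209 197 275 313 313
 314 315 309 388 384 385 390]
220 [314 314 310 310 312 311 313 309 312 288 202 216 227 214 194 291 311 312
 315 311 309 388 383 381 382]
```

The bar, at columns 266–294, is centred under the sleeve at columns 243–318, so it is in the bore with no side force. The nose is about 109 mm deep. I'll add 6 mm, release, move back 49 mm and regrip.

>>> send_rows(motion=[{"tx":0.004,"ty":0,"tz":0,"rx":0,"ry":0,"rz":0,"gripper":1},{"tx":0.004,"ty":0,"tz":0,"rx":0,"ry":0,"rz":0,"gripper":1},{"tx":0.004,"ty":0,"tz":0,"rx":0,"ry":0,"rz":0,"gripper":1},{"tx":0,"ty":0,"tz":0,"rx":0,"ry":0,"rz":0,"gripper":1},{"tx":0,"ty":0,"tz":0,"rx":0,"ry":0,"rz":0,"gripper":-0.1},{"tx":0,"ty":0,"tz":0,"rx":0,"ry":0,"rz":0,"gripper":-0.1},{"tx":0,"ty":0,"tz":0,"rx":0,"ry":0,"rz":0,"gripper":-0.1},{"tx":0,"ty":0,"tz":0,"rx":0,"ry":0,"rz":0,"gripper":-0.1},{"tx":0,"ty":0,"tz":0,"rx":0,"ry":0,"rz":0,"gripper":-0.1},{"tx":0,"ty":0,"tz":0,"rx":0,"ry":0,"rz":0,"gripper":-0.1},{"tx":0,"ty":0,"tz":0,"rx":0,"ry":0,"rz":0,"gripper":-0.1}], grip_force=20)

```text
time_s: 19.5
ee_pos: [582.8, 47.4, 57.1]
ee_rot: [180.0, 0.0, 80.4]
force: [-1.1, 0.3, -0.3]
gripper_width: 50.3
gripper_force: 0.0
```

>>> send_rows(motion=[{"tx":-0.02,"ty":0,"tz":0.001,"rx":0,"ry":0,"rz":0,"gripper":-0.1},{"tx":-0.02,"ty":0,"tz":0.001,"rx":0,"ry":0,"rz":0,"gripper":-0.1},{"tx":-0.02,"ty":0,"tz":0.001,"rx":0,"ry":0,"rz":0,"gripper":-0.1},{"tx":-0.02,"ty":0,"tz":0.001,"rx":0,"ry":0,"rz":0,"gripper":-0.1},{"tx":-0.018,"ty":0,"tz":0.001,"rx":0,"ry":0,"rz":0,"gripper":-0.1},{"tx":0,"ty":0,"tz":0,"rx":0,"ry":0.048,"rz":0,"gripper":-0.1},{"tx":0,"ty":0,"tz":0,"rx":0,"ry":0,"rz":0,"gripper":-0.1},{"tx":0,"ty":0,"tz":0,"rx":0,"ry":0,"rz":0,"gripper":-0.1}], grip_force=20)

```text
time_s: 20.5
ee_pos: [574.7, -0.8, 54.7]
ee_rot: [180.0, -1.4, 80.4]
force: [0.6, 0.2, 0.4]
gripper_width: 50.1
gripper_force: 0.0
```

```bash
python3 - <<'E'
from h import *
s=env.state();c=grab("wrist","w10.png");print(s["ee_pos"],s["ee_rot"],s["force"],s["gripper_width"])
im=c["im"].sum(2).astype(int); print(proj(c,[592,98,105]))
for r in (60,90,100,110,120,140,160,180,200,220,240): print(r,im[r,235:330:4])
for n in("side","scene"):
    g=grab(n,n+"10.png"); print(n,proj(g,np.array([592,98,105])-133*np.array([.167,.986,0])))
E
```

```text
[574.74774449  -0.84559277  54.65543386] [179.9931366   -1.44530542  80.42971786] [0.58361997 0.22506462 0.44342875] 50.141217161905594
[278.72041525  76.79886524]
60 [569 578 578 578 579 578 575 578 577 578 579 579 579 578 576 579 578 578
 576 579 577 576 586 554]
90 [570 566 505 528 508 520 524 504 393 452 501 579 507 468 416 281 521 516
 520 522 557 542 555 557]
100 [567 569 514 526 508 520 525 471 390 449 499 579 510 467 414 280 524 518
 521 512 563 539 560 558]
110 [313 289 261 288 250 278 239 293 384 452 498 580 509 465 413 252 270 208
 221 220 221 198 216 221]
120 [460 463 383 384 384 377 382 456 385 451 498 580 509 462 355 316 456 456
 456 455 457 456 456 459]
140 [460 463 385 384 440 382 385 456 256 299 326 374 348 323 291 356 462 457
 457 456 458 459 458 456]
160 [387 385 384 382 386 382 380 384 249 293 326 366 345 320 289 340 386 384
 385 385 382 382 385 444]
180 [388 386 388 387 384 386 384 386 241 294 324 361 341 316 290 304 336 338
 339 337 338 332 336 413]
200 [334 333 336 334 335 336 338 334 226 252 265 293 267 274 237 317 333 335
 331 342 335 335 336 416]
220 [365 386 415 335 337 336 335 337 193 220 229 244 232 224 202 334 338 339
 336 335 331 337 389 417]
240 [ 33 265 336 337 338 338 338 336 206 216 231 245 301 283 259 414 416 414
 414 416 414 411  37  49]
side [267.95439805 175.09675185]
scene [262.66781897 231.23982738]
```

>>> send_rows(motion=[{"tx":0,"ty":0,"tz":0,"rx":0,"ry":0,"rz":0,"gripper":1},{"tx":0,"ty":0,"tz":0,"rx":0,"ry":0,"rz":0,"gripper":1},{"tx":0,"ty":0,"tz":0,"rx":0,"ry":0,"rz":0,"gripper":1},{"tx":0,"ty":0,"tz":0,"rx":0,"ry":0,"rz":0,"gripper":1},{"tx":0,"ty":0,"tz":0,"rx":0,"ry":0,"rz":0,"gripper":1},{"tx":0,"ty":0,"tz":0,"rx":0,"ry":0,"rz":0,"gripper":1}], grip_force=25)

```text
time_s: 21.4
ee_pos: [574.7, -0.9, 54.6]
ee_rot: [-180.0, -1.4, 80.4]
force: [-0.3, 0.0, 0.1]
gripper_width: 15.3
gripper_force: 25.0
```

>>> send_rows(motion=[{"tx":0,"ty":0,"tz":-0.003,"rx":0,"ry":-0.024,"rz":0,"gripper":1},{"tx":0,"ty":0,"tz":-0.003,"rx":0,"ry":-0.024,"rz":0,"gripper":1},{"tx":0,"ty":0,"tz":0,"rx":0,"ry":0,"rz":0,"gripper":1}], grip_force=25)

```text
time_s: 21.78
ee_pos: [574.8, -0.7, 57.7]
ee_rot: [180.0, 0.0, 80.5]
force: [0.8, 0.4, -0.2]
gripper_width: 15.7
gripper_force: 25.0
```

```bash
cat >> h.py <<'E'
def rep():
    F=[];T=[]
    for i in range(3): s=env.state();F.append(s["force"]);T.append(s["torque"]);grab("side")
    u=np.array([.167,.986,0]);v=np.array([.986,-.167,0]);F=np.mean(F,0);p=np.array(s["ee_pos"])
    print("axial",F@u,"lat",F@v,"z",F[2],"T",np.mean(T,0).round(3),"pos",p,s["ee_rot"],"s",(p-[592,98,0])@u,s["gripper_width"],s["gripper_force"],s["time_s"])
E
python3 -c "
from h import *
rep()"
```

```text
axial 0.3171312099023792 lat 0.19432965981212696 z -0.6050790088970864 T [ 0.006 -0.119 -0.021] pos [574.75416283  -0.69191611  57.60229267] [ 1.79991075e+02 -1.20158937e-02  8.04429575e+01] s -100.19028409040163 15.498737526648883 24.999859035015106 21.875
```

>>> send_rows(motion=[{"tx":0.003,"ty":0,"tz":0,"rx":0,"ry":0,"rz":0,"gripper":1},{"tx":0.003,"ty":0,"tz":0,"rx":0,"ry":0,"rz":0,"gripper":1},{"tx":0.003,"ty":0,"tz":0,"rx":0,"ry":0,"rz":0,"gripper":1},{"tx":0.003,"ty":0,"tz":0,"rx":0,"ry":0,"rz":0,"gripper":1},{"tx":0.003,"ty":0,"tz":0,"rx":0,"ry":0,"rz":0,"gripper":1},{"tx":0.003,"ty":0,"tz":0,"rx":0,"ry":0,"rz":0,"gripper":1}], grip_force=25)

```text
time_s: 22.68
ee_pos: [576.2, 8.0, 57.6]
ee_rot: [180.0, 0.0, 80.4]
force: [-0.8, -1.0, -0.4]
gripper_width: 15.7
gripper_force: 25.0
```

>>> send_rows(motion=[{"tx":0.003,"ty":0,"tz":0,"rx":0,"ry":0,"rz":0,"gripper":1},{"tx":0.003,"ty":0,"tz":0,"rx":0,"ry":0,"rz":0,"gripper":1},{"tx":0.003,"ty":0,"tz":0,"rx":0,"ry":0,"rz":0,"gripper":1},{"tx":0.003,"ty":0,"tz":0,"rx":0,"ry":0,"rz":0,"gripper":1}], grip_force=25)

```text
time_s: 23.18
ee_pos: [577.2, 13.9, 57.6]
ee_rot: [180.0, 0.0, 80.4]
force: [-0.4, -1.0, -0.3]
gripper_width: 15.4
gripper_force: 25.0
```

>>> send_rows(motion=[{"tx":0.003,"ty":0,"tz":0,"rx":0,"ry":0,"rz":0,"gripper":1},{"tx":0.003,"ty":0,"tz":0,"rx":0,"ry":0,"rz":0,"gripper":1},{"tx":0.003,"ty":0,"tz":0,"rx":0,"ry":0,"rz":0,"gripper":1},{"tx":0.003,"ty":0,"tz":0,"rx":0,"ry":0,"rz":0,"gripper":1}], grip_force=25)

```text
time_s: 23.68
ee_pos: [577.9, 18.3, 57.6]
ee_rot: [-180.0, 0.1, 80.5]
force: [0.3, -6.2, 0.6]
gripper_width: 15.3
gripper_force: 25.0
```

Plug contact felt: about 6 N at a depth of roughly 134 mm. Slowing down.

>>> send_rows(motion=[{"tx":0.002,"ty":0,"tz":0,"rx":0,"ry":0,"rz":0,"gripper":1},{"tx":0.002,"ty":0,"tz":0,"rx":0,"ry":0,"rz":0,"gripper":1},{"tx":0.002,"ty":0,"tz":0,"rx":0,"ry":0,"rz":0,"gripper":1}], grip_force=30)

```text
time_s: 24.05
ee_pos: [578.4, 21.6, 57.6]
ee_rot: [-180.0, 0.1, 80.5]
force: [-0.4, -4.8, 0.2]
gripper_width: 15.4
gripper_force: 30.0
```

>>> send_rows(motion=[{"tx":0.002,"ty":0,"tz":0,"rx":0,"ry":0,"rz":0,"gripper":1},{"tx":0.002,"ty":0,"tz":0,"rx":0,"ry":0,"rz":0,"gripper":1},{"tx":0.002,"ty":0,"tz":0,"rx":0,"ry":0,"rz":0,"gripper":1}], grip_force=30)

```text
time_s: 24.42
ee_pos: [578.9, 24.6, 57.7]
ee_rot: [-180.0, 0.1, 80.5]
force: [-0.5, -6.2, 0.4]
gripper_width: 15.1
gripper_force: 30.0
```

>>> send_rows(motion=[{"tx":0.002,"ty":0,"tz":0,"rx":0,"ry":0,"rz":0,"gripper":1},{"tx":0.002,"ty":0,"tz":0,"rx":0,"ry":0,"rz":0,"gripper":1},{"tx":0.002,"ty":0,"tz":0,"rx":0,"ry":0,"rz":0,"gripper":1}], grip_force=30)

```text
time_s: 24.8
ee_pos: [579.4, 27.5, 57.7]
ee_rot: [-180.0, 0.1, 80.5]
force: [-0.7, -5.6, -0.7]
gripper_width: 15.3
gripper_force: 30.0
```

>>> send_rows(motion=[{"tx":0.002,"ty":0,"tz":0,"rx":0,"ry":0,"rz":0,"gripper":1},{"tx":0.002,"ty":0,"tz":0,"rx":0,"ry":0,"rz":0,"gripper":1},{"tx":0.002,"ty":0,"tz":0,"rx":0,"ry":0,"rz":0,"gripper":1}], grip_force=30)

```text
time_s: 25.18
ee_pos: [579.9, 30.5, 57.7]
ee_rot: [-180.0, 0.1, 80.5]
force: [-0.9, -5.1, 1.1]
gripper_width: 15.6
gripper_force: 30.0
```

>>> send_rows(motion=[{"tx":0.002,"ty":0,"tz":0,"rx":0,"ry":0,"rz":0,"gripper":1},{"tx":0.002,"ty":0,"tz":0,"rx":0,"ry":0,"rz":0,"gripper":1}], grip_force=30)

```text
time_s: 25.42
ee_pos: [580.2, 32.4, 57.7]
ee_rot: [-180.0, 0.1, 80.5]
force: [-1.0, -4.8, 0.5]
gripper_width: 15.0
gripper_force: 30.0
```

>>> send_rows(motion=[{"tx":0.002,"ty":0,"tz":0,"rx":0,"ry":0,"rz":0,"gripper":1},{"tx":0.002,"ty":0,"tz":0,"rx":0,"ry":0,"rz":0,"gripper":1}], grip_force=30)

```text
time_s: 25.68
ee_pos: [580.6, 34.4, 57.7]
ee_rot: [-180.0, 0.1, 80.5]
force: [-1.4, -5.8, 0.9]
gripper_width: 15.5
gripper_force: 30.0
```

>>> send_rows(motion=[{"tx":0.002,"ty":0,"tz":0,"rx":0,"ry":0,"rz":0,"gripper":1},{"tx":0.002,"ty":0,"tz":0,"rx":0,"ry":0,"rz":0,"gripper":1}], grip_force=30)

```text
time_s: 25.92
ee_pos: [580.8, 35.6, 57.7]
ee_rot: [-180.0, 0.2, 80.5]
force: [-1.3, -8.7, 1.6]
gripper_width: 15.2
gripper_force: 30.0
```

>>> send_rows(motion=[{"tx":0,"ty":0,"tz":0,"rx":0,"ry":0,"rz":0,"gripper":1},{"tx":0,"ty":0,"tz":0,"rx":0,"ry":0,"rz":0,"gripper":1}], grip_force=30)

```text
time_s: 26.18
ee_pos: [580.8, 35.6, 57.7]
ee_rot: [-180.0, 0.2, 80.5]
force: [-0.5, -7.2, 1.4]
gripper_width: 15.4
gripper_force: 30.0
```

```bash
python3 -c "
from h import *
rep()"
```

```text
axial -7.565328485852826 lat 0.3066484332432796 z 1.229058180338305 T [-1.273e+00  1.100e-01 -1.000e-03] pos [580.78697437  35.63045992  57.72761394] [-179.98770129    0.18169218   80.46998964] s -63.36894179781101 15.124392749943143 30.00084489583969 26.275
```

The force holds at 7.6 N with no motion, so this is a rigid stop and not the damper. One more small nudge will confirm it.

>>> send_rows(motion=[{"tx":0.001,"ty":0,"tz":0,"rx":0,"ry":0,"rz":0,"gripper":1},{"tx":0.001,"ty":0,"tz":0,"rx":0,"ry":0,"rz":0,"gripper":1},{"tx":0,"ty":0,"tz":0,"rx":0,"ry":0,"rz":0,"gripper":1},{"tx":0,"ty":0,"tz":0,"rx":0,"ry":0,"rz":0,"gripper":1},{"tx":0,"ty":0,"tz":0,"rx":0,"ry":0,"rz":0,"gripper":1}], grip_force=30)

```text
time_s: 26.95
ee_pos: [580.8, 35.7, 57.7]
ee_rot: [-180.0, 0.3, 80.5]
force: [-1.4, -10.2, 1.6]
gripper_width: 15.2
gripper_force: 30.0
```

```bash
python3 -c "
from h import *
rep()"
```

```text
axial -10.275365406002784 lat 0.05059233316460654 z 1.2986563760862129 T [-1.709  0.149 -0.007] pos [580.7542874   35.66216315  57.71652573] [-179.97975052    0.27343714   80.48925155] s -63.34314114177285 15.490233071526099 30.0013929605484 27.05
```

Home: the position is unchanged and the force rose to 10 N with no side load. The nose is about 152 mm deep after about 20 mm of plug travel. I'll ease off, let go and retreat upward.

>>> send_rows(motion=[{"tx":-0.003,"ty":0,"tz":0,"rx":0,"ry":0,"rz":0,"gripper":1},{"tx":0,"ty":0,"tz":0,"rx":0,"ry":0,"rz":0,"gripper":1},{"tx":0,"ty":0,"tz":0,"rx":0,"ry":0,"rz":0,"gripper":-0.3},{"tx":0,"ty":0,"tz":0,"rx":0,"ry":0,"rz":0,"gripper":-0.3},{"tx":0,"ty":0,"tz":0,"rx":0,"ry":0,"rz":0,"gripper":-0.3},{"tx":0,"ty":0,"tz":0,"rx":0,"ry":0,"rz":0,"gripper":-0.3},{"tx":0,"ty":0,"tz":0,"rx":0,"ry":0,"rz":0,"gripper":-0.3},{"tx":0,"ty":0,"tz":0,"rx":0,"ry":0,"rz":0,"gripper":-0.3},{"tx":0,"ty":0,"tz":0,"rx":0,"ry":0,"rz":0,"gripper":-0.3}], grip_force=30)

```text
time_s: 28.22
ee_pos: [581.1, 37.0, 57.6]
ee_rot: [180.0, 0.0, 80.4]
force: [-1.1, 0.1, -0.3]
gripper_width: 59.3
gripper_force: 0.0
```

>>> send_rows(motion=[{"tx":0,"ty":0,"tz":-0.02,"rx":0,"ry":0,"rz":0,"gripper":-0.3},{"tx":0,"ty":0,"tz":-0.04,"rx":0,"ry":0,"rz":0,"gripper":-0.3},{"tx":0,"ty":0,"tz":-0.06,"rx":0,"ry":0,"rz":0,"gripper":-0.3},{"tx":0,"ty":0,"tz":-0.06,"rx":0,"ry":0,"rz":0,"gripper":-0.3},{"tx":0,"ty":0,"tz":-0.06,"rx":0,"ry":0,"rz":0,"gripper":-0.3},{"tx":0,"ty":0,"tz":-0.04,"rx":0,"ry":0,"rz":0,"gripper":-0.3},{"tx":-0.08,"ty":0,"tz":0,"rx":0,"ry":0,"rz":0,"gripper":-0.3},{"tx":-0.08,"ty":0,"tz":0,"rx":0,"ry":0,"rz":0,"gripper":-0.3},{"tx":0,"ty":0,"tz":0,"rx":0,"ry":0,"rz":0,"gripper":-0.3},{"tx":0,"ty":0,"tz":0,"rx":0,"ry":0,"rz":0,"gripper":-0.3}], grip_force=30)

```text
time_s: 29.48
ee_pos: [568.0, -41.5, 198.1]
ee_rot: [180.0, -0.0, 80.4]
force: [1.1, -0.6, -0.2]
gripper_width: 59.3
gripper_force: 0.0
```

```bash
python3 - <<'E'
from h import *
rep()
s=env.state();c=grab("wrist","w11.png");im=c["im"].sum(2).astype(int)
u=np.array([.167,.986,0]);m=np.array([592,98,103.])
for d in (5,-20,-50,-80,-95,-105,-115,-130):
    q=proj(c,m+u*d); 
    if 0<=q[1]<420: print(d,q.round(),im[int(q[1]),int(q[0])-24:int(q[0])+25:3])
E
```

```text
axial 0.0014823765896119084 lat 0.19640584202564682 z 0.38335679457228816 T [-0.058 -0.047 -0.012] pos [568.00068684 -41.01998164 197.87252199] [ 1.79977742e+02 -2.01244190e-02  8.04894485e+01] s -141.08158719315122 59.66232068167772 0.0 29.575
5 [280.  45.] [483 350 495 411 401 399 403 400 400 398 398 397 404 401 403 451 270]
-20 [279.  75.] [475 469 450 460 465 495 358 440 535 475 417 278 432 493 500 494 505]
-50 [279. 109.] [361 360 365 362 407 434 236 294 351 322 287 264 418 435 436 439 439]
-80 [279. 141.] [365 363 366 369 368 366 209 246 282 253 233 331 435 436 438 437 436]
-95 [279. 157.] [369 366 361 363 366 359 210 241 280 249 228 332 395 404 401 397 393]
-105 [279. 167.] [316 316 314 319 244 204 225 223 228 224 214 203 181 396 393 393 396]
-115 [279. 176.] [316 320 314 313 315 313 312 314 316 313 396 394 394 393 393 393 394]
-130 [279. 191.] [554 552 554 554 554 554 552 552 549 550 551 551 552 552 552 551 548]
```

The spindle's head ends about 108 mm outside the mouth, so the nose is still about 152 mm in. The gripper is clear, so I'm handing in.

```bash
python3 -c "
from workcell import env
print(env.job_done())"
```

```text
the job is handed in; nothing more can be done
None
```

The spindle is in the socket, pushed gently home against the stop (about 10 N, nose roughly 152 mm deep) after a halfway release and regrip, then let go, and the job was handed in at about 30 s with no verdict shown; the first grasp closed on nothing because the fingertips sat about 30 mm above the reported TCP, I viewed 11 pictures against the limit of 10, and I did not check the counter items again at the end.

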